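# Find the balance point of a light bar and mark it with its hanger clip

### The arm

A 6-joint arm with a two-finger parallel gripper is mounted at the origin on the work surface. World frame = base frame: x ahead of the robot, y to its left, z up, the work surface at z = 0. Lengths are in m, angles in rad, forces in N, time in s.
With the tool pointing down it reaches from about 0.325 to 0.925 m from the base axis. Payload 3.1 kg.
Tool frame: the origin (TCP) lies at the very end of the fingers, on their centre line; the grasp point (between the pads) lies 19 mm behind it; z points along the fingers, y is the line along which they close (so a half turn about z gives the same grasp; the last joint's range is limited). The gripper opens to 85 mm and grips with 20 to 120 N. Pads are 22 mm wide; open, the fingers measure 114 mm over their backs; the gripper's body (76 mm by 85 mm) begins 54 mm behind the grasp point. The pads swing forward as they close: fully open they stand 13 mm farther back than shut.
Start: joints at [-1.224, 0.217, 1.613, -0, 1.311, -0.112], TCP at [0.277, -0.56, 0.231] pointing down, gripper open.
Joint ranges: [-2.75, 2.75], [-0.78, 2.1], [0.31, 2.55], [-1.13, 4.27], [0.13, 2.63], [-2.58, 2.58]. Speed limits (rad/s): [2.79, 2.79, 3.14, 3.14, 3.14, 3.14].

### API

Orientations are given as a unit quaternion [w, x, y, z].
In Python, from bench import bot, viewer gives the robot as it stands.
- The arm moves only by the tool apply_moves, never from a script. Its argument "deltas" is a list of rows, each a list of 5 numbers: the shift along the world's x, y, z in m, then the turn about the world's z in degrees, then the opening, from -1 (shut) to 1 (fully open), so that 0 is half open. In form: [[tx, ty, tz, spin, jaw], ...]. A call has 1 to 12 rows; each row is the pose to reach, as a shift and turn from the pose commanded when the call began; what a row does not reach only later rows make up. A row lasts 1/8 s, in which the tool goes at most 62.5 mm and 10.7 degrees, less where a joint would pass 70% of its speed; a pose out of reach is approached as far as the arm can. A call with a gripper value outside its range is refused whole. The fingers move at their own pace and stop on an object; "squeeze" is the grip in N (left out, the last holds). Time passes only in rows, so rows that repeat a pose let the fingers close. It gives the time, the measured TCP pose, the force, the opening and the grip force at its end, in the units of the state.
- bot.observe(): the state, without advancing time (a new reading comes with each control period).
- viewer.get_image(name): name is "scene" or "top"; returns (picture, depth): 384x512x3 uint8, red, green, blue; 384x512 float32, m along the optical axis (not along the pixel's ray), 0 where there is no reading.
- viewer.camera_info(name): a dict with "fov_y" (degrees; the focal length in pixels is half the picture's height over the tangent of half this angle, whatever the lens; pixels are square), "cx", "cy" (the principal point, pixels), "eye" and "rotation" of the camera in the world. Camera axes: x right, y down, z forward; pixel columns grow to the right and rows downward; lengths in m; the calibration is good to about 2 mm. A picture is of the moment at which its call begins. camera_info takes no time and is no camera call.
- bot.hand_in(): hands the job in; it is judged then, once.
The state is a dict: "time_s": time; "qpos": joint angles; "qd": joint speeds; "joint_efforts": joint torques, N m; "ee_pos": TCP position; "tool_rot": TCP orientation; "force": force on the tool from outside, world axes, zero at the start; "moment": the same for the moment, N m; "grip_width": opening from 0.0 (shut) to 1.0 (fully open); "grip_force": force on a finger pad.
Only numpy, scipy, OpenCV 4.12 (cv2) and the standard library are available. Lean on these libraries where they do the work, as an engineer would, in place of code of your own. Each camera call takes 0.05 s, during which the arm holds its last target. There are 200 camera calls.

### The job

Slide the light bar lengthwise on its stand, without lifting it off, until it tips up from the fork it leans on and rests level on the middle ridge alone, with nothing holding it. Then take the hanger clip from its leaning holder and set it astride the bar right above the ridge, fully seated, so that it marks the balance point and the bar is left balanced level. Leave the other things on the bench where they are.

Things in the scene. Friction and masses are not known exactly. Their poses are not given: they have to be found in the camera images.
- ridge (a point): Middle of the top face of the steel ridge (fulcrum) at the middle of the fixed balancing stand. The top is flat, 12 mm along the bar, 24 mm across it, 60 mm above the bench. Axes: y along the bar's sliding direction, x across it, z up. Unbalanced, the bar leans on the ridge and one fork at about 4.5 degrees, heavy side down; balanced, it lies level on the ridge alone.
- stand: The balancing stand, origin under the ridge, axes as the ridge's. Base plate 70 (x) x 250 (y) x 10 mm. At y = +-100 mm stands a guide fork, 10 mm long in y, its floor 8 mm lower than the ridge top; its cheeks, 25 mm apart inside and 33 mm outside, reach 16 mm above the ridge top. The bar runs between them with 3 mm play. Two screw heads on the plate, 9 mm high, stay clear of the bar.
- bar_mid (a point): Centre of the loose aluminium light bar with a white strip on top: 360 mm long (its y), 22 mm wide (x), 18 mm high (z), 0.3 to 0.4 kg. It starts with its middle 35 to 65 mm to one side of the ridge, that side down.
- bar: The same bar; origin at the centre of its underside. A heavy driver is fixed at an unknown place inside, so its balance point lies anywhere within 20 mm of its middle along y. It lies level only while that point is within about 4 mm of the ridge's middle. A finger left against the bar keeps it from tipping by friction: back off to see how it rests.
- clip_lug (a point): Centre of the upright lug, the part to grasp, of the loose black hanger clip (25 g): 12 mm thick (clip y), 20 mm wide (clip x), 30 mm high (clip z). The lug stands on a saddle: plate 22 (x) by 32 (y) by 3 mm with two legs 3 mm thick and 9 mm deep under it, 26 mm apart inside, the slot between them open along x and below. On the bar, clip x lies along the bar, either way round.
- clip_slot (a point): Middle of the slot's ceiling under the clip's plate (the face that comes to rest on the bar's top), 18 mm below the lug's centre along clip z; same axes as the clip.
- holder: Fixed wooden clip holder, base 100 (x) x 70 (y) mm, origin under its middle, x roughly away from the robot. Its rail, 22 mm wide like the bar, leans 30 degrees, descending along x; its top end is about 94 mm above the bench. The clip starts astride it against a 3 mm stop at the low end, so clip z leans 30 degrees from vertical towards +x of the holder; it comes off along clip z.
- spool: Bystander: white wick spool lying flat, 60 mm across, 14 mm high; origin at the centre of its underside.
- driver_tool: Bystander: screwdriver with a black handle lying on the bench, origin under its middle.
- peg: Bystander: wooden clothes peg, 75 mm long, 15 mm high, origin at the centre of its underside.
- tin: Bystander: closed tin, 80 mm across, 110 mm high, origin at the centre of its underside.

How it is judged:
On the way:
1. the bar has been slid until it rests level on the ridge alone (within 2.3 degrees), not touched by the robot, before the clip is put on it (angle between bar_mid's own z axis and vertical below 0.04 rad and height (world z) of bar_mid between 0.064 and 0.075 m and contact force between bar and the fingers below 0.05 N and contact force between bar and the arm below 0.05 N and x of bar_mid in the frame of ridge between -0.006 and 0.006 m and linear speed of bar below 0.02 m/s and distance between clip_slot and ridge above 0.06 m), for 0.4 s.
At the end, for the whole second after the job is handed in: The bar rests level (within 2.3 degrees) on the ridge alone and the clip sits astride it, upright within 5 degrees, down on its top face, its slot along the bar and its middle within 5 mm of the ridge's middle; both at rest and released (angle between bar_mid's own z axis and vertical below 0.04 rad and height (world z) of bar_mid between 0.064 and 0.075 m and contact force between bar and the fingers below 0.05 N and contact force between bar and the arm below 0.05 N and x of bar_mid in the frame of ridge between -0.006 and 0.006 m and y of clip_slot in the frame of ridge between -0.005 and 0.005 m and x of clip_slot in the frame of ridge between -0.005 and 0.005 m and z of clip_slot in the frame of ridge between 0.0155 and 0.0205 m and angle between clip_slot's own z axis and vertical below 0.09 rad and angle between the x axis of clip_slot and the y axis of bar_mid, either way round below 0.2 rad and linear speed of each of bar, clip below 0.02 m/s); the robot touches nothing.
It fails at once if the bar is lifted off the stand (its middle more than 30 mm above its level height) or knocked down from it (height (world z) of bar_mid above 0.099 m or height (world z) of bar_mid below 0.045 m).
It fails at once if the spool is moved by more than 15 mm (distance of spool from where it was at the start of the episode above 0.015 m).
It fails at once if the screwdriver is moved by more than 15 mm (distance of driver_tool from where it was at the start of the episode above 0.015 m).
It fails at once if the clothes peg is moved by more than 15 mm (distance of peg from where it was at the start of the episode above 0.015 m).
It fails at once if the tin is moved by more than 15 mm (distance of tin from where it was at the start of the episode above 0.015 m).
It also fails if it takes over 72 s, if anything falls off the work surface, if the arm or the gripper's body presses on something with over 40 N, if the wrist force passes 120 N, or if a joint passes its speed limit or range.

## Working session

There is one attempt and no reset: what is moved stays moved. The work goes in short steps, Python scripts to look and compute and a tool call to move; the robot and the scene stay as the last step left them, time stands still between calls to the robot, and variables do not carry over. Pictures are saved under pics/ and viewed, at most 10 in all, crops included, and the job is handed in when it is done.

Besides the shell and the picture viewer there is one more tool, called after "Request:" as name(argument=value, ...) on one line, values as JSON. apply_moves: Moves the arm, as the interface text tells. Its arguments: {"type":"object","properties":{"deltas":{"type":"array","items":{"type":"array","items":{"type":"number"}}},"squeeze":{"type":"number"}},"required":["deltas"]}

```bash
ls; mkdir -p pics; cat > h.py <<'E'
import numpy as np, cv2
from bench import bot, viewer
def grab(n):
    im,d=viewer.get_image(n); return im,d,viewer.camera_info(n)
def pts(d,c):
    h,w=d.shape; f=h/2/np.tan(np.radians(c["fov_y"])/2)
    u,v=np.meshgrid(np.arange(w),np.arange(h))
    P=np.stack([(u-c["cx"])/f*d,(v-c["cy"])/f*d,d],-1)
    return P@np.array(c["rotation"]).T+np.array(c["eye"])
def save(n,im): cv2.imwrite("pics/"+n,im[:,:,::-1])
E
python3 - <<'E'
from h import *
for n in("scene","top"):
    im,d,c=grab(n); print(c); save(n+"0.png",im); np.savez("/tmp/"+n,im=im,d=d,P=pts(d,c))
print(bot.observe())
E
```

```text
pics
{'fov_y': 54.56959196834939, 'cx': 256.4617718052403, 'cy': 192.0155702971286, 'eye': array([ 1.12690983, -0.47402431,  0.70410115]), 'rotation': array([-0.37679031,  0.83702367,  0.35808316, -0.17087096])}Traceback (most recent call last):
  File "<stdin>", line 3, in <module>
  File "h.py", line 9, in pts
    return P@np.array(c["rotation"]).T+np.array(c["eye"])
           ~^~~~~~~~~~~~~~~~~~~~~~~~~~
ValueError: matmul: Input operand 1 has a mismatch in its core dimension 0, with gufunc signature (n?,k),(k,m?)->(n?,m?) (size 4 is different from 3)
```

View pics/scene0.png

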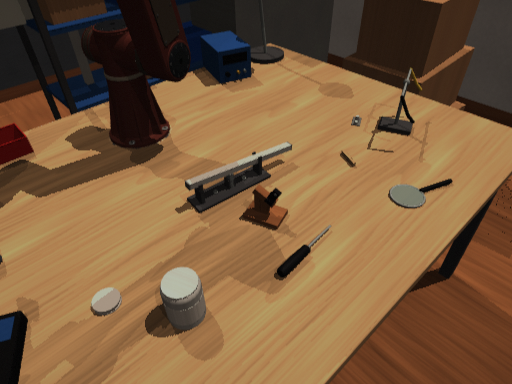

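The scene shows the stand with the bar around (240,180) and the holder with its clip at (265,205). The rotation is a quaternion, so I'll fix the helper.

```bash
python3 - <<'E'
s=open('h.py').read()
s=s.replace('np.array(c["rotation"]).T','R.from_quat(np.roll(c["rotation"],-1)).as_matrix().T').replace("import numpy as np, cv2","import numpy as np, cv2\nfrom scipy.spatial.transform import Rotation as R")
open('h.py','w').write(s)
E
python3 - <<'E'
from h import *
for n in("scene","top"):
    im,d,c=grab(n); print(c); save(n+"1.png",im); P=pts(d,c); np.savez("/tmp/"+n,im=im,d=d,P=P)
    print(P[300,130],P[192,256],P[350,300])
save("top1.png",cv2.resize(im,(800,600),interpolation=2))
print(bot.observe())
E
```

```text
{'fov_y': 54.56959196834939, 'cx': 256.4617718052403, 'cy': 192.0155702971286, 'eye': array([ 1.12690983, -0.47402431,  0.70410115]), 'rotation': array([-0.37679031,  0.83702367,  0.35808316, -0.17087096])}
[ 0.59903641 -0.37068636 -0.00066064] [0.60343887 0.00313983 0.08580778] [ 9.28679816e-01 -1.87795597e-01  7.70062813e-04]
{'fov_y': 53.72571075767354, 'cx': 253.04941466206685, 'cy': 190.62189995481512, 'eye': array([ 0.38730897, -0.02687442,  1.11511003]), 'rotation': array([-0.07804305,  0.75269547, -0.64985625,  0.07103286])}
[ 0.26053937  0.30113722 -0.00336871] [ 0.61826462 -0.00787908  0.01802503] [ 0.19810035 -0.19224465 -0.00276486]
{'time_s': 0.15, 'qpos': array([-1.22417519e+00,  2.17597457e-01,  1.61459904e+00,  4.64009161e-07,
        1.31131953e+00, -1.12214505e-01]), 'qd': array([-6.57846305e-04, -3.54170576e-03, -5.76914387e-03,  2.90456945e-04,
        1.56865035e-03,  9.24004518e-05]), 'joint_efforts': array([ 3.89399770e-05, -3.97443616e+01, -3.04417133e+01, -1.86331440e-04,
        5.75366357e-03,  1.57055757e-05]), 'ee_pos': array([ 0.2766073 , -0.55974089,  0.23024047]), 'tool_rot': array([-9.55116563e-04,  9.73798517e-01,  2.27410474e-01, -1.12232504e-04]), 'force': array([-0.19783717, -0.03981613, -0.62526865]), 'moment': array([ 0.04642222, -0.00965635, -0.00108967]), 'grip_force': 0.0, 'grip_width': 0.9970143936731344}
```

View pics/top1.png

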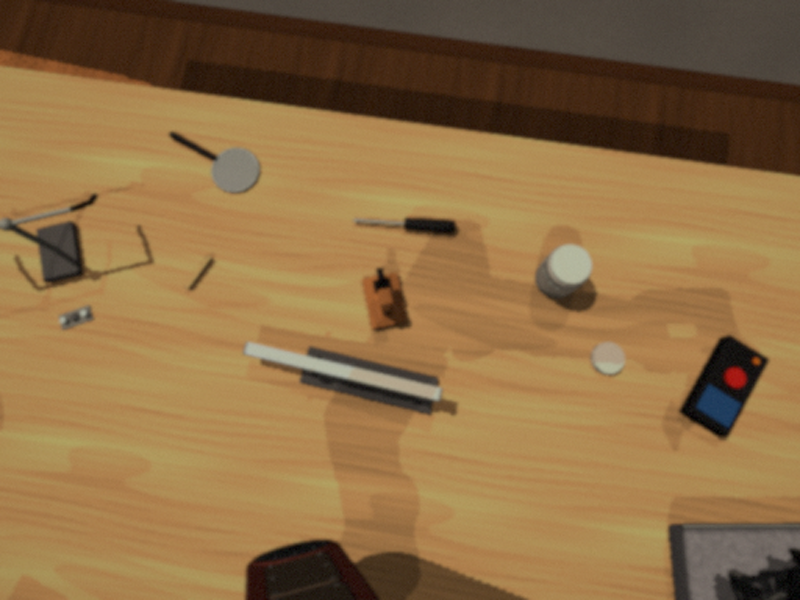

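The top view shows the bar at (245,350)–(440,393) in the enlarged picture. The stand plate spans (305,350)–(437,412), and the holder is at (383,300) with the clip at its upper end, (380,280). Next I'll fit the bar, stand and holder from depth.

```bash
python3 - <<'E'
from h import *
for n in("scene","top"):
    z=np.load(f"/tmp/{n}.npz"); P=z["P"];im=z["im"].astype(int);d=z["d"]
    X,Y,Z=P[...,0],P[...,1],P[...,2]; S=im.sum(-1); sat=im.max(-1)-im.min(-1)
    reg=(X>.3)&(X<.6)&(Y>-.35)&(Y<.35)&(d>0)
    m=(reg&(Z>.045)&(Z<.12)&(sat<60)&(S>330)).astype(np.uint8)
    k,l,st,ce=cv2.connectedComponentsWithStats(m); i=1+np.argmax(st[1:,4]); b=P[l==i]
    for name,b in(("bar",b),("plate",P[reg&(Z>.004)&(Z<.016)&(S<170)&(sat<40)])):
        if len(b)<10: print(name,len(b));continue
        if name=="plate":
            c0=np.median(b,0); b=b[np.abs(b[:,:2]-c0[:2]).max(1)<.14]
        r=cv2.minAreaRect((b[:,:2]*1000).astype(np.float32))
        c0=b.mean(0);u,s,vt=np.linalg.svd(b-c0,full_matrices=False)
        print(n,name,len(b),"rect",np.round(r[0],1),np.round(r[1],1),round(r[2],1),"mean",c0.round(4),"dir",vt[0].round(4), "n",vt[2].round(3))
        t=(b-c0)@vt[0]; print("ends",(c0+vt[0]*t.min()).round(4),(c0+vt[0]*t.max()).round(4),"len",np.ptp(t).round(4))
    # crop for the holder
    hm=(X>.5)&(X<.72)&(Y>-.1)&(Y<.1)&(Z>.02)
    r,c=np.where(hm); print(r.min(),r.max(),c.min(),c.max())
im=np.load("/tmp/scene.npz")["im"]; a=im[140:240,180:305]; save("crop1.png",cv2.resize(a,(750,600),interpolation=cv2.INTER_CUBIC))
im=np.load("/tmp/top.npz")["im"]; a=im[165:270,150:290]; save("crop2.png",cv2.resize(a,(800,600),interpolation=cv2.INTER_CUBIC))
E
```

```text
scene bar 511 rect [466.8  77.7] [358.9  28.3] 84.9 mean [0.4676 0.0606 0.0749] dir [-0.09   -0.9926  0.0811] n [-0.033  0.084  0.996]
ends [0.4854 0.2564 0.0589] [ 0.453  -0.1013  0.0881] len 0.3604
scene plate 1238 rect [514.   19.6] [243.5 174.6] 87.0 mean [0.4774 0.0129 0.0092] dir [8.030e-02 9.968e-01 4.000e-04] n [-0.017  0.001  1.   ]
ends [ 0.4684 -0.0996  0.0092] [0.4879 0.1436 0.0093] len 0.2439
185 213 252 281
top bar 1086 rect [467.9  76.1] [359.4  22.2] 84.7 mean [0.4672 0.0728 0.0737] dir [-0.0918 -0.9924  0.0819] n [ 0.069 -0.088 -0.994]
ends [0.4841 0.2552 0.0586] [ 0.4509 -0.1027  0.0881] len 0.3607
top plate 555 rect [456.5  30.5] [167.2 211. ] 28.8 mean [0.4442 0.0188 0.0092] dir [-0.0834 -0.9965  0.0011] n [0.004 0.001 1.   ]
ends [0.4553 0.1523 0.0091] [ 0.4348 -0.0928  0.0094] len 0.246
171 202 237 254
```

View pics/crop1.png

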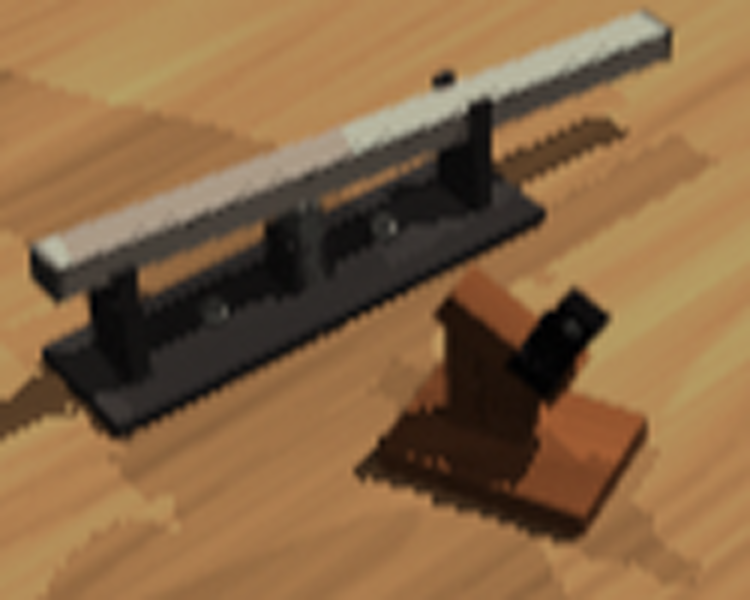

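View pics/crop2.png

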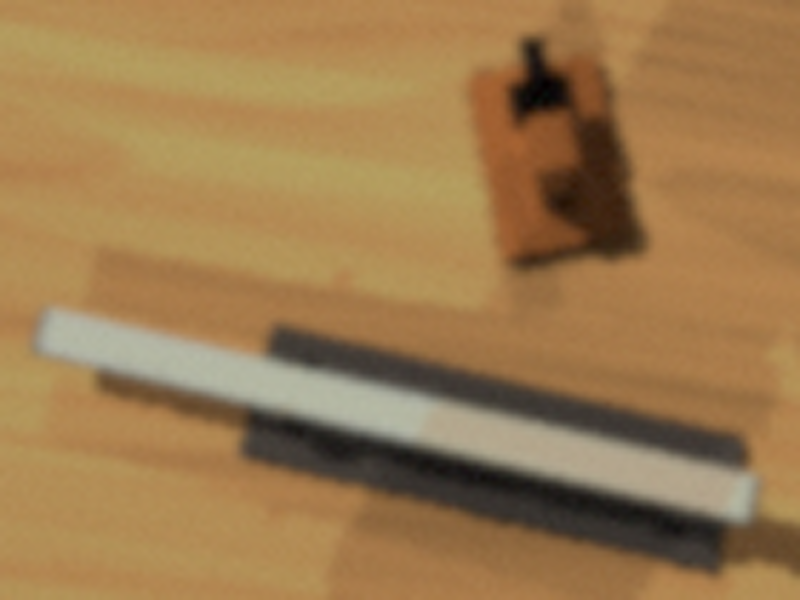

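Both views agree. The bar leans down on its +y side (left in the top view), and its direction is about (0.091, 0.996). Plate corners in crop2 are (280,325), (745,437), (720,572) and (243,457). The clip is black at (540,85), leaning to +x. Now I'll get the exact centres.

```bash
cat > fit.py <<'E'
from h import *
from scipy.optimize import least_squares
BOX=[((0,0,18),(10,6,15)),((0,0,1.5),(11,16,1.5)),((0,14.5,-4.5),(11,1.5,4.5)),((0,-14.5,-4.5),(11,1.5,4.5))]
def sdf(q):
    o=[]
    for c,hf in BOX:
        a=np.abs(q-np.array(c))-hf
        o.append(np.linalg.norm(np.maximum(a,0),axis=1)+np.minimum(a.max(1),0))
    return np.min(o,0)
def fitclip(b,yaw0,tilt,fixtilt=True):   # pose of slot point, mm ; lug centre 18 up
    def res(p):
        Rm=R.from_euler("ZY",[p[3],tilt]).as_matrix()
        return sdf((b*1000-p[:3])@Rm)
    best=None
    for dz in(-20,0,10):
        p0=np.r_[b.mean(0)*1000+[0,0,dz-10],yaw0]
        s=least_squares(res,p0,loss="soft_l1",f_scale=1.5,x_scale=[1,1,1,.05])
        if best is None or s.cost<best.cost:best=s
    return best,np.abs(res(best.x)).mean()
E
python3 - <<'E'
from fit import *
A=[];B=[];H=[]
for n in("scene","top"):
    z=np.load(f"/tmp/{n}.npz"); P=z["P"];im=z["im"].astype(int)
    X,Y,Z=P[...,0],P[...,1],P[...,2]; S=im.sum(-1); sat=im.max(-1)-im.min(-1)
    u=np.array([.0908,.9959]); v=np.array([.9959,-.0908])
    q=P[...,:2]-[.463,.023]
    s,t=q@u,q@v
    m=(abs(s)<.14)&(abs(t)<.05)&(Z>.0045)&(Z<.014); A.append(np.c_[s[m],t[m]])
    print(n,"plate",A[-1].min(0),A[-1].max(0), np.percentile(A[-1],[.5,99.5],0).round(4).tolist())
    m=(abs(s)<.14)&(abs(t)<.03)&(Z>.02)&(Z<.055)&(S<200); print("pillars",np.histogram(s[m],np.arange(-.13,.14,.01))[0])
    rg=(X>.5)&(X<.75)&(Y>-.12)&(Y<.12)
    m=rg&(Z>.02)&(Z<.14)&(S<110); B.append(P[m]); print("clip",m.sum(),P[m].mean(0).round(4),P[m].min(0).round(4),P[m].max(0).round(4))
    m=rg&(Z>.004)&(Z<.14)&(sat>50); h=P[m]; H.append(h); print("holder",m.sum(),np.median(h,0).round(3),np.round(np.percentile(h,[1,99],0),3).tolist())
a=np.vstack(A);lo,hi=a.min(0),a.max(0);c=(lo+hi)/2;print("size",hi-lo,"ridge",np.array([.463,.023])+c[0]*u+c[1]*v)
h=np.vstack(H); hb=h[h[:,2]<.03]; print("base z",np.median(hb[:,2]),cv2.minAreaRect((hb[:,:2]*1000).astype(np.float32)))
b=np.vstack(B)
for y in(-.3,-.1,.1,.3):
  for k,bb in(("both",b),("sc",B[0])):
    s,e=fitclip(bb,y,np.radians(30)); p=s.x;L=p[:3]+18*R.from_euler("ZY",[p[3],np.pi/6]).as_matrix()[:,2]
    print(k,"slot",p[:3].round(1),"yaw",np.degrees(p[3]).round(1),"lug",L.round(1),"err",e.round(2),len(bb))
E
```

```text
scene plate [-0.12192424 -0.03482119] [0.12984372 0.04068372] [[-0.1213, -0.032], [0.1257, 0.0388]]
pillars [ 0  0 47 41  0  0  0  0  0  0  0  0 63 28 10  0  0  1  2  0  1  1 37 27
  0  0]
clip 376 [0.6245 0.0144 0.0628] [ 0.594  -0.0021  0.0201] [0.6564 0.0384 0.1022]
holder 423 [0.641 0.024 0.016] [[0.568, -0.016, 0.004], [0.673, 0.065, 0.092]]
top plate [-0.11981417 -0.04767716] [0.1296521  0.04778847] [[-0.1183, -0.0349], [0.1283, 0.0347]]
pillars [0 0 0 3 0 0 0 0 0 0 0 0 1 1 0 0 0 0 0 0 0 0 2 3 0 0]
clip 69 [0.6252 0.0248 0.0759] [0.5855 0.0027 0.0202] [0.6504 0.0405 0.1033]
holder 631 [0.61  0.024 0.015] [[0.505, -0.101, 0.004], [0.721, 0.099, 0.095]]
size [0.25176796 0.09546563] ridge [0.46341497 0.02693845]
base z 0.014926719854270631 ((625.0396118164062, -1.0757293701171875), (248.85877990722656, 236.20413208007812), 0.5430068969726562)
both slot [619.2  21.4  51.1] yaw -14.7 lug [627.9  19.1  66.7] err 10.09 445
sc slot [617.9  20.   49.1] yaw -14.8 lug [626.6  17.7  64.7] err 9.7 376
both slot [619.1  21.4  51.1] yaw -14.8 lug [627.8  19.1  66.7] err 10.09 445
sc slot [617.9  20.   49.1] yaw -14.8 lug [626.6  17.7  64.7] err 9.7 376
both slot [619.1  21.4  51.1] yaw -14.8 lug [627.8  19.1  66.7] err 10.09 445
sc slot [617.9  20.   49.1] yaw -14.8 lug [626.6  17.7  64.7] err 9.7 376
both slot [619.1  21.4  51.1] yaw -14.8 lug [627.8  19.1  66.7] err 10.09 445
sc slot [617.9  20.   49.1] yaw -14.8 lug [626.6  17.7  64.7] err 9.7 376
```

```bash
python3 - <<'E'
from fit import *
B=[];H=[]
u=np.array([.0908,.9959]); v=np.array([.9959,-.0908])
for n in("scene","top"):
    z=np.load(f"/tmp/{n}.npz"); P=z["P"];im=z["im"].astype(int)
    X,Y,Z=P[...,0],P[...,1],P[...,2]; S=im.sum(-1); sat=im.max(-1)-im.min(-1)
    q=P[...,:2]-[.463,.023]; s,t=q@u,q@v
    m=(abs(s)<.14)&(abs(t)<.03)&(Z>.02)&(Z<.055)&(S<200)
    for c in(-.1,0,.1):
        k=m&(abs(s-c)<.02)
        if k.sum()>3: print(n,c,k.sum(),np.percentile(s[k],[2,50,98]).round(4),np.percentile(t[k],[2,50,98]).round(4))
    rg=(X>.55)&(X<.7)&(Y>-.04)&(Y<.08)
    m=rg&(Z>.03)&(Z<.14)&(S<110)&(sat<18); B.append(P[m]); print("clip",m.sum(),P[m].mean(0).round(4),P[m].min(0).round(4),P[m].max(0).round(4))
    m=rg&(Z>.005)&(Z<.14)&(sat>25)&(S<330); H.append(P[m])
h=np.vstack(H); hb=h[(h[:,2]<.03)]; print("base",np.median(hb[:,2]),cv2.minAreaRect((hb[:,:2]*1000).astype(np.float32)))
b=np.vstack(B)
for y in(-.3,.1):
  for k,bb in(("both",b),("sc",B[0]),("top",B[1])):
    s,e=fitclip(bb,y,np.radians(30)); p=s.x;L=p[:3]+18*R.from_euler("ZY",[p[3],np.pi/6]).as_matrix()[:,2]
    print(k,"slot",p[:3].round(1),"yaw",np.degrees(p[3]).round(1),"lug",L.round(1),"err",e.round(2),len(bb))
E
```

```text
scene -0.1 88 [-0.1021 -0.1002 -0.0914] [-0.0126  0.0133  0.0205]
scene 0 101 [-0.0091 -0.0017  0.0132] [-0.0072  0.0125  0.0159]
scene 0.1 65 [0.097  0.0995 0.1077] [-0.0106  0.0145  0.0195]
clip 142 [0.642  0.0214 0.0812] [0.6234 0.0074 0.0574] [0.6564 0.0384 0.1022]
top 0.1 5 [0.0997 0.1004 0.1082] [-0.0166 -0.016   0.0131]
clip 38 [0.6329 0.0288 0.0851] [0.6245 0.018  0.0685] [0.6424 0.0377 0.1033]
base 0.015122502898743506 ((617.9509887695312, 19.640750885009766), (102.70648193359375, 74.13806915283203), 19.803985595703125)
both slot [633.7  26.7  70.8] yaw 18.4 lug [642.3  29.5  86.4] err 0.94 180
sc slot [635.3  27.2  70. ] yaw 17.3 lug [643.9  29.9  85.6] err 0.93 142
top slot [632.8  30.   71.4] yaw 17.4 lug [641.4  32.7  87. ] err 0.76 38
both slot [633.7  26.7  70.8] yaw 18.4 lug [642.3  29.5  86.4] err 0.94 180
sc slot [635.3  27.2  70. ] yaw 17.3 lug [643.9  29.9  85.6] err 0.93 142
top slot [632.8  30.   71.4] yaw 17.4 lug [641.4  32.7  87. ] err 0.76 38
```

The clip fit gives the lug centre at (0.642, 0.030, 0.0865) with yaw about 18°, matching the holder base yaw. The ridge is at about (0.4635, 0.026). The bar's middle is at y≈0.077, so it has to move 31–71 mm towards −y. I'll go to its +y end with the fingers shut.

Request:
apply_moves(deltas=[[0.211,0.88,0,-31.5,-1],[0.211,0.88,0,-31.5,-1],[0.211,0.88,0,-31.5,-1],[0.211,0.88,0,-31.5,-1],[0.211,0.88,0,-31.5,-1],[0.211,0.88,0,-31.5,-1],[0.211,0.88,0,-31.5,-1],[0.211,0.88,0,-31.5,-1],[0.211,0.88,0,-31.5,-1],[0.211,0.88,0,-31.5,-1],[0.211,0.88,0,-31.5,-1],[0.211,0.88,0,-31.5,-1]], squeeze=20)

```text
time_s: 1.65
ee_pos: [0.4517, 0.1711, 0.2313]
tool_rot: [0.0, 0.999, -0.045, 0.0]
force: [0.1, -0.6, 0.6]
grip_width: 0.002
grip_force: 0.0
```

Request:
apply_moves(deltas=[[0.211,0.88,0,-31.5,-1],[0.211,0.88,0,-31.5,-1],[0.211,0.88,0,-31.5,-1]])

```text
time_s: 2.02
ee_pos: [0.504, 0.3238, 0.2301]
tool_rot: [-0.013, 0.957, -0.288, -0.011]
force: [0.2, -0.5, 0.0]
grip_width: -0.001
grip_force: 0.0
```

Request:
apply_moves(deltas=[[0,0,0,0,-1],[0,0,0,0,-1]])

```text
time_s: 2.28
ee_pos: [0.5042, 0.3198, 0.2297]
tool_rot: [-0.012, 0.957, -0.29, -0.011]
force: [0.1, -0.6, -0.6]
grip_width: 0.002
grip_force: 0.0
```

Request:
apply_moves(deltas=[[-0.014,0,-0.06,10,-1],[-0.014,0,-0.12,20,-1],[-0.014,0,-0.18,28.5,-1],[-0.014,0,-0.198,28.5,-1],[-0.015,-0.01,-0.198,28.5,-1],[-0.016,-0.02,-0.198,28.5,-1],[-0.017,-0.03,-0.198,28.5,-1],[-0.017,-0.03,-0.198,28.5,-1]])

```text
time_s: 3.28
ee_pos: [0.489, 0.29, 0.0341]
tool_rot: [-0.01, 0.999, -0.046, -0.012]
force: [-0.5, -1.0, 0.1]
grip_width: -0.003
grip_force: 0.0
```

Request:
apply_moves(deltas=[[-0.003,-0.008,0,0,-1],[-0.004,-0.016,0,0,-1],[-0.005,-0.022,0,0,-1],[-0.005,-0.027,0,0,-1],[-0.006,-0.032,0,0,-1],[-0.006,-0.037,0,0,-1],[-0.007,-0.042,0,0,-1],[-0.007,-0.047,0,0,-1],[-0.007,-0.047,0,0,-1]])

```text
time_s: 4.4
ee_pos: [0.481, 0.2429, 0.0325]
tool_rot: [-0.009, 0.999, -0.046, -0.014]
force: [0.4, 1.6, 0.2]
grip_width: -0.002
grip_force: 1.0
```

```bash
cat > bar.py <<'E'
from h import *
def barfit(show=True):
    o=bot.observe()["ee_pos"]
    for n in("scene","top"):
        im,d,c=grab(n);P=pts(d,c);im=im.astype(int);np.savez("/tmp/"+n,im=im.astype(np.uint8),d=d,P=P)
        X,Y,Z=P[...,0],P[...,1],P[...,2];S=im.sum(-1);sat=im.max(-1)-im.min(-1)
        m=(d>0)&(abs(X-.463-.091*(Y-.026))<.03)&(abs(Y)<.27)&(Z>.045)&(Z<.11)&(sat<60)&(S>330)
        k,l,st,_=cv2.connectedComponentsWithStats(m.astype(np.uint8));b=P[l==1+np.argmax(st[1:,4])]
        c0=b.mean(0);w=np.linalg.svd(b-c0,full_matrices=False)[2][0];w=w*np.sign(w[1])
        t=(b-c0)@w;mid=c0+w*(t.min()+t.max())/2
        # lateral line midpoint via minAreaRect
        r=cv2.minAreaRect((b[:,:2]*1000).astype(np.float32))
        print(n,"mid",mid.round(4),"rectc",np.round(r[0],1),"len",np.ptp(t).round(4),"slope deg",np.degrees(np.arcsin(w[2])).round(2),"ends y",(c0+w*t.min())[1].round(4),(c0+w*t.max())[1].round(4),"yaw",np.degrees(np.arctan2(-w[0],w[1])).round(1))
    print("tcp",o.round(4))
if __name__=="__main__": barfit()
E
python3 bar.py
```

```text
scene mid [ 0.461  -0.0321  0.0825] rectc [461.4 -32. ] len 0.1931 slope deg -4.59 ends y -0.1279 0.0638 yaw -5.2
top mid [ 0.4597 -0.022   0.0813] rectc [461.  -21.9] len 0.2146 slope deg -4.65 ends y -0.1286 0.0845 yaw -5.2
tcp [0.481  0.2429 0.0325]
```

Request:
apply_moves(deltas=[[0,-0.003,0,0,-1],[-0.0005,-0.005,0,0,-1],[-0.0005,-0.005,0,0,-1],[0,0.005,0,0,-1],[0,0.005,0,0,-1],[0,0.005,0,0,-1]])

```text
time_s: 5.25
ee_pos: [0.4802, 0.2482, 0.0318]
tool_rot: [-0.009, 0.999, -0.045, -0.014]
force: [-0.1, -0.2, 0.4]
grip_width: 0.002
grip_force: 0.0
```

```bash
python3 bar.py
```

```text
scene mid [ 0.4609 -0.0315  0.0824] rectc [460.9 -31.4] len 0.203 slope deg -4.57 ends y -0.1322 0.0693 yaw -5.3
top mid [ 0.4596 -0.0237  0.0813] rectc [460.9 -23.8] len 0.2198 slope deg -4.46 ends y -0.1328 0.0854 yaw -5.3
tcp [0.4802 0.2482 0.0318]
```

Request:
apply_moves(deltas=[[-0.0005,-0.008,0,0,-1],[-0.001,-0.012,0,0,-1],[-0.0015,-0.015,0,0,-1],[-0.0015,-0.015,0,0,-1],[-0.0005,-0.005,0,0,-1],[-0.0005,-0.005,0,0,-1],[-0.0005,-0.005,0,0,-1]])

```text
time_s: 6.22
ee_pos: [0.4802, 0.2436, 0.0323]
tool_rot: [-0.01, 0.999, -0.045, -0.014]
force: [-0.7, 0.1, -0.5]
grip_width: 0.0
grip_force: 0.0
```

```bash
python3 bar.py
```

```text
scene mid [ 0.4608 -0.0341  0.0826] rectc [460.4 -33.9] len 0.2077 slope deg -4.61 ends y -0.1372 0.069 yaw -5.2
top mid [ 0.4592 -0.0276  0.0816] rectc [460.7 -27.7] len 0.2235 slope deg -4.48 ends y -0.1385 0.0833 yaw -5.4
tcp [0.4802 0.2436 0.0323]
```

Request:
apply_moves(deltas=[[-0.0005,-0.008,0,0,-1],[-0.001,-0.012,0,0,-1],[-0.0015,-0.015,0,0,-1],[-0.0015,-0.015,0,0,-1],[-0.0005,-0.005,0,0,-1],[-0.0005,-0.005,0,0,-1],[-0.0005,-0.005,0,0,-1]])

```text
time_s: 7.2
ee_pos: [0.4797, 0.2386, 0.0323]
tool_rot: [-0.01, 0.999, -0.045, -0.014]
force: [0.1, -0.2, 0.0]
grip_width: 0.0
grip_force: 0.0
```

```bash
python3 bar.py
```

```text
scene mid [ 0.4602 -0.0396  0.0829] rectc [460.  -39.5] len 0.2069 slope deg -4.62 ends y -0.1423 0.0631 yaw -5.2
top mid [ 0.4589 -0.0299  0.082 ] rectc [460.4 -29.9] len 0.2301 slope deg -4.47 ends y -0.1441 0.0843 yaw -5.3
tcp [0.4797 0.2386 0.0323]
```

Request:
apply_moves(deltas=[[0,0,0,0,-1]])

```text
time_s: 7.42
ee_pos: [0.4798, 0.2384, 0.0324]
tool_rot: [-0.01, 0.999, -0.046, -0.014]
force: [-0.1, 0.3, 0.4]
grip_width: 0.002
grip_force: 0.0
```

Mid is now about 10 mm past the ridge. Continue.

Request:
apply_moves(deltas=[[-0.0005,-0.008,0,0,-1],[-0.001,-0.012,0,0,-1],[-0.0015,-0.015,0,0,-1],[-0.0015,-0.015,0,0,-1],[-0.0005,-0.005,0,0,-1],[-0.0005,-0.005,0,0,-1],[-0.0005,-0.005,0,0,-1]])

```text
time_s: 8.3
ee_pos: [0.4792, 0.2336, 0.0323]
tool_rot: [-0.01, 0.999, -0.045, -0.014]
force: [0.3, -0.3, 0.8]
grip_width: -0.001
grip_force: 0.1
```

```bash
python3 bar.py
```

```text
scene mid [ 0.4596 -0.0462  0.0786] rectc [457.2 -46. ] len 0.2073 slope deg -0.86 ends y -0.1494 0.057 yaw -5.2
top mid [ 0.4587 -0.0329  0.0779] rectc [460.1 -33. ] len 0.2363 slope deg -0.94 ends y -0.1505 0.0847 yaw -5.4
tcp [0.4792 0.2336 0.0323]
```

It's tipping level. I'll back off fully and look again.

Request:
apply_moves(deltas=[[0.001,0.01,0,0,-1],[0.002,0.03,0,0,-1],[0.003,0.06,0,0,-1],[0.003,0.06,0.05,0,-1],[0.003,0.06,0.1,0,-1]])

```text
time_s: 9.02
ee_pos: [0.4815, 0.295, 0.1325]
tool_rot: [-0.009, 0.999, -0.045, -0.015]
force: [1.0, 1.0, -0.0]
grip_width: -0.004
grip_force: 0.0
```

```bash
python3 bar.py
```

```text
scene mid [0.4662 0.0261 0.0772] rectc [463.8  26.3] len 0.3537 slope deg -0.12 ends y -0.15 0.2022 yaw -5.3
top mid [0.4647 0.0276 0.0769] rectc [465.5  27.6] len 0.3584 slope deg -0.29 ends y -0.1507 0.206 yaw -5.6
tcp [0.4815 0.295  0.1325]
```

Request:
apply_moves(deltas=[[0,0,-0.05,0,-1],[0,0,-0.1,0,-1],[-0.003,-0.03,-0.1,0,-1],[-0.003,-0.06,-0.1,0,-1],[-0.004,-0.067,-0.1,0,-1],[-0.004,-0.071,-0.1,0,-1],[-0.004,-0.0735,-0.1,0,-1],[-0.004,-0.0745,-0.1,0,-1],[-0.004,-0.0745,-0.1,0,-1]])

```text
time_s: 10.25
ee_pos: [0.4789, 0.2199, 0.0329]
tool_rot: [-0.01, 0.999, -0.046, -0.013]
force: [-0.1, 3.0, 0.6]
grip_width: 0.003
grip_force: 1.3
```

Request:
apply_moves(deltas=[[0,0.005,0,0,-1],[0,0.02,0,0,-1],[0.003,0.07,0,0,-1],[0.003,0.07,0.06,0,-1],[0.003,0.07,0.12,0,-1]])

```text
time_s: 10.88
ee_pos: [0.4799, 0.29, 0.1516]
tool_rot: [-0.009, 0.999, -0.045, -0.016]
force: [1.8, 0.8, 1.1]
grip_width: -0.005
grip_force: 0.0
```

```bash
python3 bar.py
```

```text
scene mid [0.466  0.0245 0.0773] rectc [464.4  24.6] len 0.3549 slope deg 1.0 ends y -0.1521 0.201 yaw -5.6
top mid [0.4643 0.0244 0.0769] rectc [464.6  24.4] len 0.3587 slope deg 0.77 ends y -0.154 0.2029 yaw -5.7
tcp [0.4799 0.29   0.1516]
```

Request:
apply_moves(deltas=[[0,0,0.05,0,-1],[0.03,-0.05,0.05,10,-1],[0.06,-0.1,0.05,20,-0.6],[0.1,-0.155,0.05,23.2,-0.3],[0.133,-0.207,0.05,23.2,-0.3],[0.166,-0.2585,0.05,23.2,-0.3],[0.166,-0.2585,0.05,23.2,-0.3]])

```text
time_s: 11.85
ee_pos: [0.6492, 0.027, 0.2017]
tool_rot: [-0.006, 0.988, 0.154, -0.015]
force: [0.0, 0.1, -0.7]
grip_width: 0.35
grip_force: 0.0
```

```bash
python3 bar.py
```

```text
scene mid [0.4655 0.0246 0.0772] rectc [463.4  24.8] len 0.2524 slope deg 0.63 ends y -0.101 0.1502 yaw -5.5
top mid [ 0.4548 -0.0725  0.0763] rectc [455.3 -72.5] len 0.1644 slope deg 0.07 ends y -0.1543 0.0094 yaw -5.3
tcp [0.6492 0.027  0.2017]
```

Request:
apply_moves(deltas=[[0,0,-0.03,0,-0.3],[0,0,-0.06,0,-0.3],[0,0,-0.08,0,-0.3],[0,0,-0.08,0,-0.3]])

```text
time_s: 12.45
ee_pos: [0.6451, 0.032, 0.12]
tool_rot: [-0.008, 0.987, 0.157, -0.018]
force: [-0.6, 1.0, -0.6]
grip_width: 0.349
grip_force: 0.0
```

```bash
python3 - <<'E'
from bar import *
barfit()
im=np.load("/tmp/scene.npz")["im"]; a=im[100:240,190:330]; save("crop3.png",cv2.resize(a,(600,600),interpolation=cv2.INTER_CUBIC))
E
```

```text
scene mid [0.4678 0.0482 0.0774] rectc [467.8  48.3] len 0.2367 slope deg 0.37 ends y -0.0697 0.1661 yaw -5.0
top mid [ 0.4549 -0.0714  0.0766] rectc [455.3 -71.4] len 0.1611 slope deg 0.08 ends y -0.1516 0.0088 yaw -5.3
tcp [0.6451 0.032  0.12  ]
```

View pics/crop3.png

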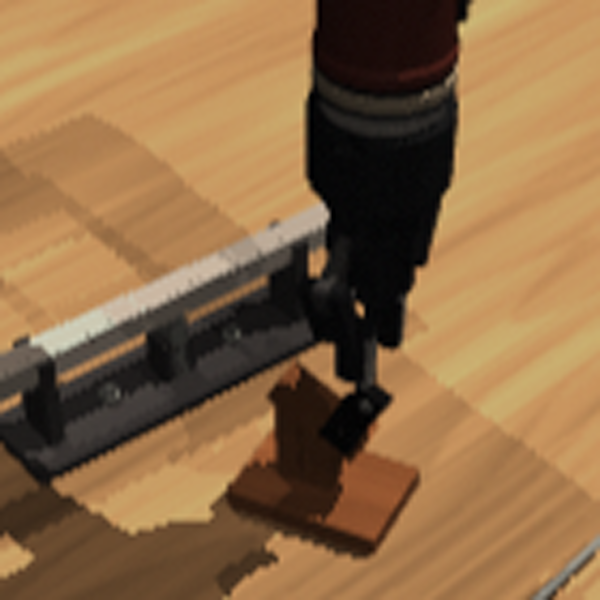

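The near finger is at (345,365) and the far one at (395,320). The lug top at (375,400) lies below the gap between them, and the bar is level. I'll descend and grip.

Request:
apply_moves(deltas=[[0,0,-0.02,0,-0.3],[0,0,-0.034,0,-0.3],[0,0,-0.042,0,-0.3],[0,0,-0.042,0,-0.3]])

```text
time_s: 13.05
ee_pos: [0.6464, 0.0305, 0.0789]
tool_rot: [-0.007, 0.988, 0.156, -0.017]
force: [0.2, -0.5, 0.1]
grip_width: 0.352
grip_force: 0.0
```

Request:
apply_moves(deltas=[[0,0,0,0,-1],[0,0,0,0,-1],[0,0,0,0,-1],[0,0,0,0,-1],[0,0,0,0,-1]], squeeze=30)

```text
time_s: 13.68
ee_pos: [0.6476, 0.0305, 0.0806]
tool_rot: [-0.007, 0.988, 0.156, -0.015]
force: [0.0, 0.1, -0.1]
grip_width: 0.13
grip_force: 35.4
```

Gripped at 0.13 × 85 ≈ 11–12 mm, which matches the lug. Lift off along clip z.

Request:
apply_moves(deltas=[[0.0035,0.001,0.0065,0,-1],[0.007,0.0022,0.013,0,-1],[0.0105,0.0034,0.0195,0,-1],[0.014,0.0046,0.026,0,-1],[0.017,0.006,0.032,0,-1],[0.02,0.006,0.07,0,-1],[0.02,0.006,0.1,0,-1],[0.02,0.006,0.1,0,-1]])

```text
time_s: 14.68
ee_pos: [0.6701, 0.0365, 0.1846]
tool_rot: [-0.006, 0.988, 0.156, -0.012]
force: [-0.3, 0.9, -0.5]
grip_width: 0.13
grip_force: 35.4
```

```bash
python3 - <<'E'
from bar import *
from fit import *
barfit()
z=np.load("/tmp/scene.npz");im=z["im"]; a=im[100:240,190:330]; save("crop4.png",cv2.resize(a,(600,600),interpolation=cv2.INTER_CUBIC))
# free bench: highest points in candidate area
for n in("scene","top"):
  P=np.load(f"/tmp/{n}.npz")["P"]
  for cx,cy in((.55,.15),(.6,.2),(.62,.17)):
    m=(abs(P[...,0]-cx)<.05)&(abs(P[...,1]-cy)<.07)&(P[...,2]>.012);print(n,cx,cy,m.sum())
E
```

```text
scene mid [0.4673 0.045  0.0772] rectc [466.2  45.1] len 0.2663 slope deg 0.13 ends y -0.0876 0.1775 yaw -5.2
top mid [ 0.4554 -0.0667  0.0769] rectc [457.  -66.8] len 0.1699 slope deg -0.04 ends y -0.1513 0.0179 yaw -5.3
tcp [0.6701 0.0365 0.1846]
scene 0.55 0.15 5
scene 0.6 0.2 0
scene 0.62 0.17 0
top 0.55 0.15 579
top 0.6 0.2 0
top 0.62 0.17 0
```

View pics/crop4.png

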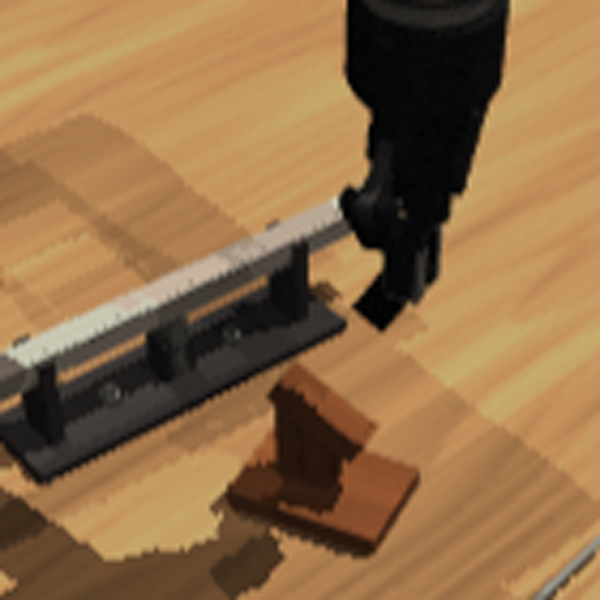

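The clip is held, still leaning 30°, at (380,300). The tool can't tilt, so I'll straighten the clip in the grip. I'll push its lower end against the fixed holder base's far edge, with its bottom just above the bench, so it pivots between the pads. Then I'll set it flat on the bench and regrasp.

Request:
apply_moves(deltas=[[0.03,0.01,0,0,-1],[0.03,0.01,-0.05,0,-1],[0.03,0.01,-0.1,0,-1],[0.03,0.01,-0.145,0,-1],[0.03,0.01,-0.152,0,-1],[0.03,0.01,-0.152,0,-1]], squeeze=20)

```text
time_s: 15.52
ee_pos: [0.6965, 0.0465, 0.0275]
tool_rot: [-0.007, 0.988, 0.156, -0.017]
force: [0.5, -0.3, 0.2]
grip_width: 0.133
grip_force: 35.5
```

Request:
apply_moves(deltas=[[0,0,-0.002,0,-1],[0,0,-0.004,0,-1],[0,0,-0.006,0,-1],[0,0,-0.006,0,-1]])

```text
time_s: 16.02
ee_pos: [0.6978, 0.0465, 0.023]
tool_rot: [-0.007, 0.988, 0.156, -0.015]
force: [0.3, 0.1, 0.7]
grip_width: 0.129
grip_force: 35.7
```

Request:
apply_moves(deltas=[[0,0,-0.001,0,-1],[0,0,-0.002,0,-1],[0,0,-0.003,0,-1],[0,0,-0.003,0,-1]])

```text
time_s: 16.52
ee_pos: [0.6982, 0.0465, 0.0221]
tool_rot: [-0.007, 0.988, 0.156, -0.015]
force: [-2.6, -0.1, 10.0]
grip_width: 0.134
grip_force: 36.9
```

```bash
python3 - <<'E'
from h import *
im,d,c=grab("scene");np.savez("/tmp/s",d=d,im=im,P=pts(d,c)); o=bot.observe();print(o["force"],o["moment"],o["ee_pos"],o["time_s"])
P=pts(d,c);m=(P[...,0]>.58)&(P[...,0]<.76)&(abs(P[...,1]-.04)<.06);r,cc=np.where(m&(P[...,2]<.2));print(r.min(),r.max(),cc.min(),cc.max())
a=im[130:230,225:325]; save("crop5.png",cv2.resize(a,(600,600),interpolation=cv2.INTER_CUBIC))
E
```

```text
[-3.44529631 -0.22032076  9.46638792] [-0.04173074  0.71327321 -0.02505578] [0.69817914 0.04651933 0.02209438] 16.575
165 252 245 325
```

View pics/crop5.png

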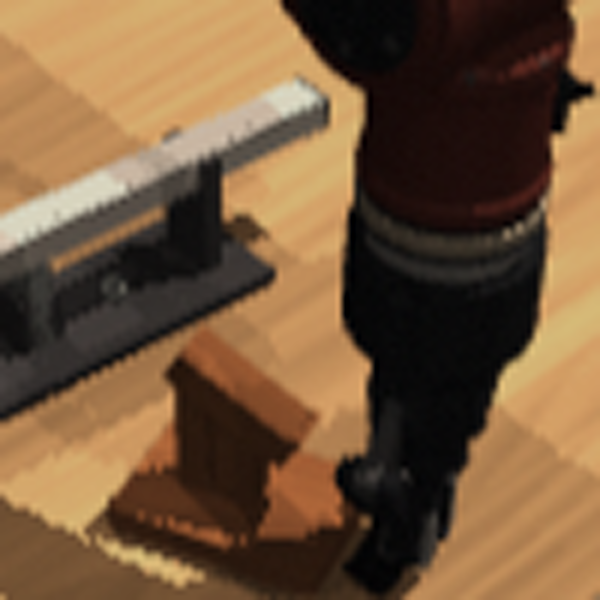

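Contact with the bench came at TCP z = 0.022, as predicted. I'll raise 2 mm and push towards the holder base edge.

Request:
apply_moves(deltas=[[0,0,0.004,0,-1],[0,0,0.004,0,-1],[-0.0045,-0.0015,0.004,0,-1],[-0.0075,-0.0025,0.004,0,-1],[-0.0105,-0.0035,0.004,0,-1],[-0.0105,-0.0035,0.004,0,-1]])

```text
time_s: 17.32
ee_pos: [0.6908, 0.0441, 0.0247]
tool_rot: [-0.007, 0.988, 0.156, -0.01]
force: [7.0, 3.3, -2.2]
grip_width: 0.133
grip_force: 35.3
```

Request:
apply_moves(deltas=[[-0.002,-0.0005,0,0,-1],[-0.004,-0.0012,0,0,-1],[-0.006,-0.002,0,0,-1],[-0.006,-0.002,0,0,-1]])

```text
time_s: 17.82
ee_pos: [0.6878, 0.043, 0.0266]
tool_rot: [-0.007, 0.988, 0.156, -0.007]
force: [10.8, 5.2, -0.7]
grip_width: 0.133
grip_force: 35.5
```

Request:
apply_moves(deltas=[[-0.003,-0.001,-0.001,0,-1],[-0.006,-0.002,-0.002,0,-1],[-0.006,-0.002,-0.002,0,-0.78],[-0.006,-0.002,-0.002,0,-0.78],[-0.006,-0.002,-0.002,0,-0.78]])

```text
time_s: 18.45
ee_pos: [0.6856, 0.0421, 0.0275]
tool_rot: [-0.007, 0.988, 0.156, -0.003]
force: [13.7, 7.8, 2.8]
grip_width: 0.133
grip_force: 36.1
```

Request:
apply_moves(deltas=[[0,0,0,0,-0.74],[0,0,0,0,-0.735],[0,0,0,0,-0.73]])

```text
time_s: 18.82
ee_pos: [0.6817, 0.0403, 0.0257]
tool_rot: [-0.006, 0.988, 0.156, -0.007]
force: [6.3, 1.9, 1.8]
grip_width: 0.136
grip_force: 17.5
```

```bash
python3 - <<'E'
from h import *
im,d,c=grab("scene");np.savez("/tmp/s",d=d,im=im,P=pts(d,c)); o=bot.observe();print(o["force"],o["ee_pos"],o["time_s"],o["grip_force"],o["grip_width"])
a=im[180:240,255:325]; save("crop6.png",cv2.resize(a,(700,600),interpolation=cv2.INTER_CUBIC))
E
```

```text
[6.19176742 2.68781411 1.55235668] [0.68063466 0.04004705 0.0249555 ] 18.875 17.7121764421463 0.13676238219096948
```

View pics/crop6.png

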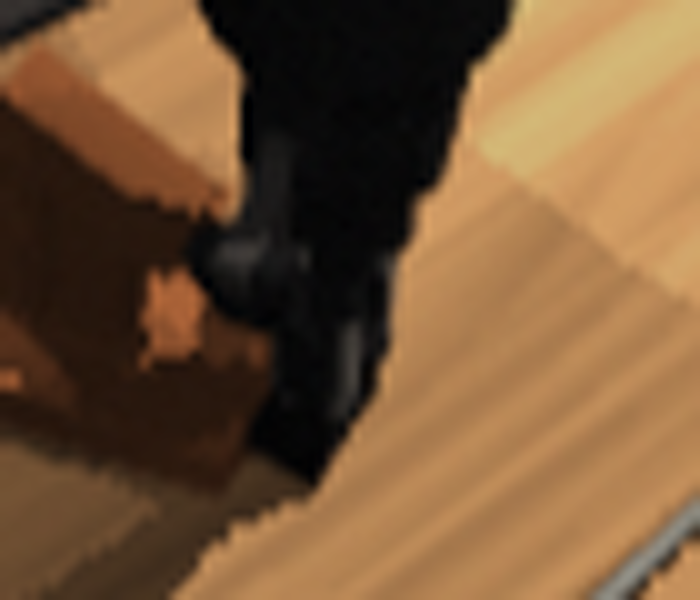

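Loosening the grip to about 17 N lets the clip pivot: the lower edge at (250,450) stays against the base while the fingers advance. Continue.

Request:
apply_moves(deltas=[[-0.001,-0.0004,0,0,-0.73],[-0.0025,-0.0008,0,0,-0.73],[-0.004,-0.0012,0,0,-0.73],[-0.005,-0.0016,0,0,-0.73],[-0.005,-0.0016,0,0,-0.73]])

```text
time_s: 19.5
ee_pos: [0.6757, 0.0384, 0.0252]
tool_rot: [-0.007, 0.988, 0.156, -0.008]
force: [6.7, 2.4, 4.3]
grip_width: 0.139
grip_force: 17.9
```

Request:
apply_moves(deltas=[[0.003,0.001,0.002,0,-0.73],[0.012,0.004,0.003,0,-0.73],[0.022,0.007,0.003,0,-0.73],[0.022,0.007,0.001,0,-0.73],[0.022,0.007,-0.001,0,-0.73],[0.022,0.007,-0.003,0,-0.73],[0.022,0.007,-0.003,0,-0.73]])

```text
time_s: 20.38
ee_pos: [0.6927, 0.0447, 0.0216]
tool_rot: [-0.007, 0.988, 0.156, -0.015]
force: [-3.3, 0.8, 12.6]
grip_width: 0.129
grip_force: 18.8
```

Request:
apply_moves(deltas=[[0,0,-0.002,0,-0.73],[0,0,-0.003,0,-0.73],[0,0,-0.001,0,-0.73],[0,0,0.002,0,-0.6],[0,0,0.002,0,-0.4],[0,0,0.002,0,-0.3],[0,0,0.04,0,-0.3],[0,0,0.08,0,-0.3],[0,0,0.12,0,-0.3]])

```text
time_s: 21.5
ee_pos: [0.6913, 0.0443, 0.1384]
tool_rot: [-0.007, 0.988, 0.156, -0.016]
force: [1.0, 0.3, 0.4]
grip_width: 0.352
grip_force: 0.0
```

```bash
python3 - <<'E'
from fit import *
from bar import barfit
barfit(); B=[]
for n in("scene","top"):
    z=np.load(f"/tmp/{n}.npz");P=z["P"];im=z["im"].astype(int);S=im.sum(-1);sat=im.max(-1)-im.min(-1)
    X,Y,Z=P[...,0],P[...,1],P[...,2]
    m=(abs(X-.693)<.05)&(abs(Y-.045)<.05)&(Z>.004)&(Z<.06)&(S<130)&(sat<20)
    B.append(P[m]);print(n,m.sum(),P[m].mean(0).round(4),P[m].max(0).round(4))
for bb in(B[0],np.vstack(B)):
  for t in(0,10,30):
    s,e=fitclip(bb,.3,np.radians(t));print(t,s.x[:3].round(1),np.degrees(s.x[3]).round(1),e.round(2))
z=np.load("/tmp/scene.npz")["im"];save("crop7.png",cv2.resize(z[160:240,245:345],(750,600),interpolation=cv2.INTER_CUBIC))
E
```

```text
scene mid [0.4684 0.0544 0.0773] rectc [466.7  54.6] len 0.2949 slope deg 0.04 ends y -0.0924 0.2011 yaw -5.5
top mid [ 0.4557 -0.0625  0.0768] rectc [457.6 -62.7] len 0.1741 slope deg -0.04 ends y -0.1492 0.0241 yaw -5.5
tcp [0.6913 0.0443 0.1384]
scene 138 [0.6964 0.0382 0.0242] [0.7084 0.0589 0.0439]<stdin>:8: RuntimeWarning: Mean of empty slice.
  ret = um.true_divide(
Traceback (most recent call last):
ValueError: zero-size array to reduction operation maximum which has no identity
```

```bash
python3 - <<'E'
from fit import *
z=np.load("/tmp/scene.npz");P=z["P"];im=z["im"].astype(int);S=im.sum(-1);sat=im.max(-1)-im.min(-1)
X,Y,Z=P[...,0],P[...,1],P[...,2]
m=(abs(X-.693)<.05)&(abs(Y-.045)<.05)&(Z>.004)&(Z<.06)&(S<130)&(sat<20);b=P[m]
for t in(-10,0,10,30):
    s,e=fitclip(b,.3,np.radians(t));print(t,s.x[:3].round(1),np.degrees(s.x[3]).round(1),e.round(2))
print(np.sort(b[:,2])[-8:])
E
```

```text
-10 [696.6  44.1   9.7] 13.7 0.95
0 [693.2  43.2   8.8] 15.2 0.78
10 [691.3  42.6   9.9] 16.4 0.91
30 [701.8  43.7  13.1] 184.0 1.48
[0.04236569 0.04242372 0.04251563 0.04298353 0.04330441 0.04345949
 0.04378107 0.04387972]
```

The clip stands upright on the bench (fit slot height 8.8 mm against 9 expected, top at 42–43 mm). Regrasp vertically.

Request:
apply_moves(deltas=[[0.001,0,-0.05,0,-0.3],[0.001,0,-0.1,0,-0.3],[0.001,0,-0.116,0,-0.3],[0.001,0,-0.121,0,-0.3],[0.001,0,-0.121,0,-1],[0.001,0,-0.121,0,-1],[0.001,0,-0.121,0,-1],[0.001,0,-0.121,0,-1]], squeeze=25)

```text
time_s: 22.6
ee_pos: [0.6939, 0.0444, 0.0189]
tool_rot: [-0.007, 0.988, 0.156, -0.014]
force: [0.4, 0.6, 2.5]
grip_width: 0.13
grip_force: 30.4
```

Request:
apply_moves(deltas=[[0,0,0.05,0,-1],[0,0,0.1,0,-1],[0,0,0.145,10,-1],[-0.04,-0.003,0.145,20,-1],[-0.09,-0.007,0.145,30,-1],[-0.14,-0.01,0.145,40,-1],[-0.185,-0.014,0.145,50,-1],[-0.22,-0.0174,0.145,60,-1],[-0.229,-0.0174,0.145,66.8,-1],[-0.229,-0.0174,0.145,66.8,-1]])

```text
time_s: 23.85
ee_pos: [0.4633, 0.0271, 0.1627]
tool_rot: [0.003, 0.739, 0.673, -0.016]
force: [0.1, 0.1, 0.2]
grip_width: 0.134
grip_force: 30.1
```

Request:
apply_moves(deltas=[[0,0,-0.015,0,-1],[0,0,-0.03,0,-1],[0,0,-0.03,0,-1],[0,0,-0.03,0,-1]])

```text
time_s: 24.35
ee_pos: [0.4639, 0.027, 0.1319]
tool_rot: [0.002, 0.739, 0.674, -0.017]
force: [-0.0, -0.8, 0.1]
grip_width: 0.135
grip_force: 30.1
```

```bash
cat > rel.py <<'E'
from fit import *
from bar import barfit
barfit(); o=bot.observe()["ee_pos"]
u=np.array([.0932,.9957]);v=np.array([.9957,-.0932])
for n in("scene","top"):
    z=np.load(f"/tmp/{n}.npz");P=z["P"];im=z["im"].astype(int);S=im.sum(-1);sat=im.max(-1)-im.min(-1)
    X,Y,Z=P[...,0],P[...,1],P[...,2]
    q=P[...,:2]-o[:2]; s,t=q@u,q@v
    zs=o[2]-.0099
    m=(abs(s)<.03)&(abs(t)<.03)&(Z>zs-.012)&(Z<o[2]+.0)&(S<200)&(Z>.079);b=P[m]
    print(n,"clip px",m.sum())
    if m.sum()>25:
        # low part only (saddle): fit with yaw,z fixed
        f=lambda p:sdf((np.c_[b[:,:2]-o[:2],b[:,2]-p[2]/1000]*1000-np.r_[p[:2],0])@R.from_euler("Z",84.7,degrees=True).as_matrix())
        r=least_squares(f,[0,0,zs*1000],loss="soft_l1");xy=o[:2]+r.x[:2]/1000
        print(" clip slot",xy.round(4),"z",r.x[2].round(1),"exp",(zs*1000).round(1),"res",abs(r.fun).mean().round(2),"offs along bar/across mm",(r.x[:2]@u).round(1),(r.x[:2]@v).round(1))
    # bar centreline across (top face only)
    m=(abs(t)<.04)&(abs(s)<.16)&(abs(Z-.0775)<.003)&(S>330)&(sat<70)
    for lo,hi in((-.16,-.09),(-.09,-.03),(.03,.09),(.09,.16)):
        k=m&(s>lo)&(s<hi)
        if k.sum()>20: print(" bar across at",lo,np.percentile(t[k],[3,97]).round(4),np.percentile(t[k],[3,97]).mean().round(4))
    # forks/ridge along the bar
    mm=(abs(t)<.03)&(Z>.02)&(Z<.055)&(S<200)
    for c in(-.1,0,.1):
        k=mm&(abs(s-c)<.02)
        if k.sum()>3: print(" post",c,k.sum(),np.percentile(s[k],[3,25,50,75,97]).round(4),"t",np.percentile(t[k],[3,97]).round(4))
E
python3 rel.py
```

```text
scene mid [0.4731 0.1057 0.0774] rectc [470.9 105.9] len 0.1901 slope deg 0.2 ends y 0.011 0.2004 yaw -5.3
top mid [ 0.453  -0.1064  0.0772] rectc [ 452.1 -106.2] len 0.0963 slope deg 0.72 ends y -0.1538 -0.059 yaw -9.9
tcp [0.4639 0.027  0.1319]
scene clip px 63
 clip slot [0.4645 0.0245] z 123.2 exp 122.8 res 0.88 offs along bar/across mm -2.4 0.4
 bar across at -0.16 [-0.0082  0.0113] 0.0015
 bar across at 0.03 [-0.0091  0.0111] 0.001
 bar across at 0.09 [-0.0091  0.0115] 0.0012
 post -0.1 70 [-0.106  -0.1052 -0.1045 -0.1009 -0.096 ] t [-0.0093  0.0187]
 post 0 94 [-0.0122 -0.0105 -0.0058 -0.0001  0.0085] t [-0.0093  0.0152]
 post 0.1 73 [0.0938 0.0946 0.0954 0.0983 0.104 ] t [-0.0112  0.019 ]
top clip px 0
 bar across at -0.16 [-0.0102  0.0105] 0.0002
 bar across at 0.09 [-0.0094  0.0105] 0.0005
 post 0.1 5 [0.0955 0.0958 0.0961 0.1007 0.1039] t [-0.0177 -0.0137]
```

Relative to the clip in the same view, the ridge is about +1.4 mm along the bar and the bar about +0.5 mm across. I'll correct that and lower until just above the seat.

Request:
apply_moves(deltas=[[0.0005,0.001,-0.012,0,-1],[0.0005,0.001,-0.024,0,-1],[0.0005,0.001,-0.03,0,-1],[0.0005,0.001,-0.035,0,-1],[0.0005,0.001,-0.038,0,-1],[0.0005,0.001,-0.04,0,-1],[0.0005,0.001,-0.0415,0,-1],[0.0005,0.001,-0.0415,0,-1]])

```text
time_s: 25.45
ee_pos: [0.4644, 0.028, 0.091]
tool_rot: [0.003, 0.739, 0.674, -0.017]
force: [-0.0, -0.0, -0.4]
grip_width: 0.135
grip_force: 30.1
```

```bash
python3 - <<'E'
from bar import *
barfit()
z=np.load("/tmp/scene.npz")["im"];save("crop8.png",cv2.resize(z[130:210,190:290],(750,600),interpolation=cv2.INTER_CUBIC))
E
```

```text
scene mid [0.4748 0.122  0.0774] rectc [473.  122.2] len 0.1589 slope deg 0.0 ends y 0.0429 0.2012 yaw -5.1
top mid [ 0.4536 -0.1064  0.0776] rectc [ 452.8 -106.4] len 0.0957 slope deg -0.31 ends y -0.1539 -0.059 yaw -7.7
tcp [0.4644 0.028  0.091 ]
```

View pics/crop8.png

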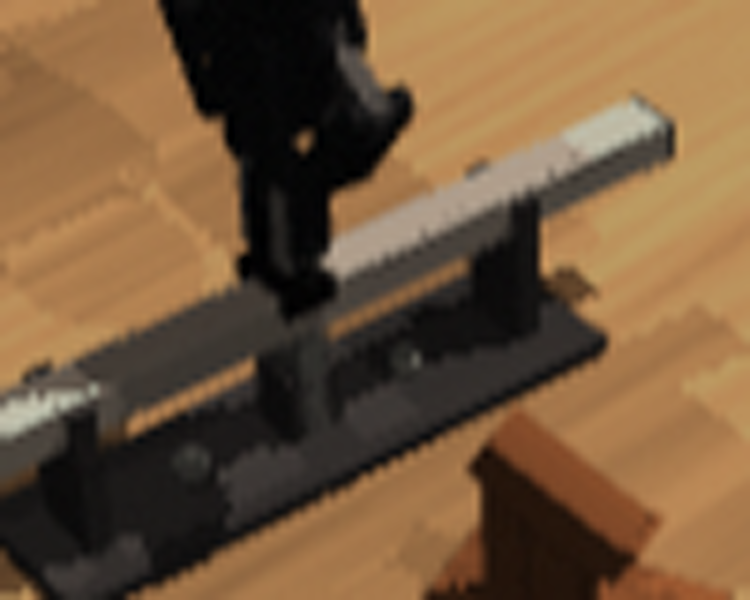

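The clip straddles the bar at (295,290), directly above the ridge post (262–325, 340–430), with no contact force and the bar level. Lower the last couple of millimetres and release.

Request:
apply_moves(deltas=[[0,0,-0.001,0,-1],[0,0,-0.002,0,-1],[0,0,-0.0025,0,-1],[0,0,-0.0025,0,-1]])

```text
time_s: 26.05
ee_pos: [0.4643, 0.028, 0.0883]
tool_rot: [0.003, 0.739, 0.674, -0.017]
force: [0.4, 1.0, 0.5]
grip_width: 0.139
grip_force: 30.1
```

Request:
apply_moves(deltas=[[0,0,0,0,-0.74],[0,0,0,0,-0.7],[0,0,0,0,-0.65],[0,0,0,0,-0.55],[0,0,0,0,-0.45],[0,0,0,0,-0.35],[0,0,0,0,-0.35]])

```text
time_s: 26.92
ee_pos: [0.4644, 0.028, 0.0884]
tool_rot: [0.003, 0.739, 0.674, -0.017]
force: [0.5, -0.6, -0.9]
grip_width: 0.324
grip_force: 0.0
```

Request:
apply_moves(deltas=[[0,0,0.01,0,-0.35],[0,0,0.03,0,-0.35],[0,0,0.07,0,-0.35],[0,0,0.12,0,-0.35],[0.02,-0.05,0.16,0,-0.35],[0.02,-0.1,0.18,0,-0.35],[0.02,-0.16,0.18,0,-0.35],[0.02,-0.22,0.18,0,-0.35],[0.02,-0.28,0.18,0,-0.35],[0.02,-0.28,0.18,0,-0.35]])

```text
time_s: 28.18
ee_pos: [0.4839, -0.2559, 0.2692]
tool_rot: [0.003, 0.74, 0.672, -0.017]
force: [-0.5, 0.7, -0.1]
grip_width: 0.326
grip_force: 0.0
```

```bash
python3 - <<'E'
from fit import *
from bar import barfit
barfit()
u=np.array([.0932,.9957]);v=np.array([.9957,-.0932]);c0=np.array([.4644,.028])
for n in("scene","top"):
    z=np.load(f"/tmp/{n}.npz");P=z["P"];im=z["im"].astype(int);S=im.sum(-1);sat=im.max(-1)-im.min(-1)
    Z=P[...,2];q=P[...,:2]-c0;s,t=q@u,q@v
    m=(abs(s)<.03)&(abs(t)<.03)&(Z>.0795)&(Z<.13)&(S<200);b=P[m];print(n,m.sum(),"zmax",b[:,2].max().round(4))
    for tl in(-10,0,10):
        r,e=fitclip(b,np.radians(84.7),np.radians(tl));d=(r.x[:2]-c0*1000);print(" tilt",tl,r.x[:3].round(1),"yaw",np.degrees(r.x[3]).round(1),"along",(d@u).round(1),"across",(d@v).round(1),"err",e.round(2))
    mm=(abs(t)<.03)&(Z>.02)&(Z<.055)&(S<200)
    for c in(-.1,0,.1):
        k=mm&(abs(s-c)<.02)
        if k.sum()>3: print(" post",c,np.percentile(s[k],[3,97]).round(4))
    m=(abs(t)<.05)&(abs(s)<.14)&(Z>.0045)&(Z<.014);print(" plate",np.percentile(s[m],[.5,99.5]).round(4))
E
```

```text
scene mid [ 0.4573 -0.0693  0.0773] rectc [454.9 -69.1] len 0.1692 slope deg 0.11 ends y -0.1535 0.0148 yaw -5.6
top mid [ 0.4551 -0.0691  0.077 ] rectc [455.4 -69.1] len 0.1709 slope deg 0.19 ends y -0.154 0.0159 yaw -6.0
tcp [ 0.4839 -0.2559  0.2692]
scene 111 zmax 0.1123
 tilt -10 [465.3  27.6  79.7] yaw 88.5 along -0.3 across 0.9 err 0.96
 tilt 0 [465.2  25.   77.8] yaw 86.0 along -3.0 across 1.0 err 0.78
 tilt 10 [465.   21.4  79.1] yaw 87.9 along -6.5 across 1.2 err 0.95
 post -0.1 [-0.1071 -0.096 ]
 post 0 [-0.0144  0.0069]
 post 0.1 [0.092  0.1017]
 plate [-0.1264  0.1206]
top 65 zmax 0.1138
 tilt -10 [463.1  27.3  78.7] yaw 91.5 along -0.8 across -1.2 err 0.88
 tilt 0 [462.6  28.2  79.3] yaw 89.8 along 0.0 across -1.8 err 0.94
 tilt 10 [462.2  25.3  80.1] yaw 89.1 along -2.9 across -1.9 err 1.01
 post 0.1 [0.0947 0.1028]
 plate [-0.1237  0.1231]
```

Both views put the clip within about 1 mm of the ridge. It's upright and seated (slot z 77.8 mm against 78), and the bar is level. One settling check, then I'll hand in.

Request:
apply_moves(deltas=[[0,0,0,0,-0.35],[0,0,0,0,-0.35],[0,0,0,0,-0.35],[0,0,0,0,-0.35],[0,0,0,0,-0.35],[0,0,0,0,-0.35],[0,0,0,0,-0.35],[0,0,0,0,-0.35]])

```text
time_s: 29.28
ee_pos: [0.4844, -0.2521, 0.2684]
tool_rot: [0.003, 0.739, 0.674, -0.017]
force: [-0.2, -0.4, 0.0]
grip_width: 0.322
grip_force: 0.0
```

```bash
python3 -c "
from bar import *
barfit(); print(bot.hand_in())"
```

```text
scene mid [ 0.4572 -0.0697  0.0773] rectc [456.4 -69.7] len 0.1677 slope deg 0.04 ends y -0.1532 0.0137 yaw -5.6
top mid [ 0.4552 -0.069   0.077 ] rectc [455.3 -69. ] len 0.171 slope deg 0.06 ends y -0.1541 0.016 yaw -6.0
tcp [ 0.4844 -0.2521  0.2684]
the job is handed in; nothing more can be done
None
```

I handed the job in at about 29 s: the bar rests level on the ridge (slope about 0.05°) and the clip sits upright and fully seated astride it, within about 1 mm of the ridge's middle; the hand-in returned no verdict.

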